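# Set a specimen under the stand magnifier

## Robot

A 6-joint arm with a two-finger parallel gripper is mounted at the origin on a cart in front of the work surface, level with it; the furniture and walls round the work are solid. World frame = base frame: x ahead of the robot, y to its left, z up, the work surface at z = 0. Lengths are in m, angles in rad, forces in N, time in s.
With the tool pointing down it reaches from about 0.225 to 0.875 m from the base axis. Payload 3.4 kg.
Tool frame: the origin (TCP) lies between the finger pads; the fingertips stand 17 mm ahead of it and the grasp point (between the pads) lies 2 mm behind it; y points along the fingers, z is the direction in which the jaws open and shut, and the axes are right-handed (so a half turn about y gives the same grasp; the last joint's range is limited). The gripper opens to 85 mm and grips with 20 to 120 N. Pads are 22 mm wide; open, the fingers measure 114 mm over their backs; the gripper's body (76 mm by 85 mm) begins 54 mm behind the grasp point. The pads swing forward as they close: fully open they stand 13 mm farther back than shut.
Start: joints at [-1.416, 0.276, 1.505, -0, 1.361, -0.121], TCP at [0.157, -0.553, 0.226] pointing down, gripper open.
Joint ranges: [-2.89, 2.89], [-0.75, 2.08], [0.22, 2.7], [-1.18, 4.32], [0.11, 2.71], [-2.7, 2.7]. Speed limits (rad/s): [2.57, 2.57, 3.14, 3.14, 3.14, 3.14].

## Interface

Orientations are given as a unit quaternion [w, x, y, z].
In Python, from rig import manip, get_image, camera_model, sign_off, spot_in, silhouettes, spot_point gives the robot as it stands.
- The arm moves only by the tool jog_arm, never from a script. Its argument "targets" is a list of rows, each a list of 3 entries, a list of its own where there are three numbers: the finger opening in m, from 0 to 0.0854, then the shift along the world's x, y, z in m, then the turn about the world's z in rad. In form: [[claw, [x, y, z], spin], ...]. A call has 1 to 10 rows; each row shifts and turns the commanded pose from where the row before left it; what a row does not reach is not made up. A row lasts 1/8 s, in which the tool goes at most 62.5 mm and 10.7 degrees, less where a joint would pass 70% of its speed; a pose out of reach is approached as far as the arm can. A call with a gripper value outside its range is refused whole. The fingers move at their own pace and stop on an object; "force" is the grip in N (left out, the last holds). Time passes only in rows, so rows that do not move let the fingers close. It gives the time, the measured TCP pose, the force and the opening at its end, in the units of the state.
- manip.get_state(): the state, without advancing time (a new reading comes with each control period).
- get_image(name): name is "scene" or "top" or "wrist"; returns (picture, depth): 400x640x3 uint8, red, green, blue; 400x640 float32, m along the optical axis (not along the pixel's ray), 0 where there is no reading.
- camera_model(name): a dict with "mtx" (3x3 intrinsics, pixels), "distortion" ([k1, k2, p1, p2, k3] as OpenCV has them; the pictures are not rectified), "world_from_camera" (4x4, takes a point from camera to world coordinates). Camera axes: x right, y up, looking along -z (the intrinsics and any distortion apply to the point x, -y, -z); pixel columns grow to the right and rows downward; lengths in m; the calibration is good to about 2 mm. A picture is of the moment at which its call begins: read the wrist's pose just before it. camera_model takes no time and is no camera call; for the wrist camera it gives the pose at the moment of the call.
- sign_off(): hands the job in, once; it reports no verdict.
Trained networks look in the newest picture that a camera, given by its name, has taken for a name from the list of things; names that differ only in an ending like _2 or _b are one class to them, and where a whole thing is asked for, a point or a joint stands for the part that bears it (a point fixed in the world has none). Each returns a list of dicts, best first, with "score" (0 to 1); they miss things now and then, are a little off and sometimes report something else, mostly with a low value. They report only what shows in the picture. A call takes as long as a camera call.
- spot_in(name, camera): "position" ([column, row] in pixels, amid what is visible of it).
- silhouettes(name, camera): "mask" (400x640 bool, what is visible of it) and "position" ([column, row] in pixels, amid what is visible of it).
- spot_point(name, camera): "position" ([column, row] in pixels: a listed point, or the origin of a listed thing).
The state is a dict: "clock": time; "qpos": joint angles; "qd": joint speeds; "effort": joint torques, N m; "position": TCP position; "ee_rot": TCP orientation; "contact_force": force on the tool from outside, world axes, zero at the start; "moment": the same for the moment, N m; "width": finger opening in m.
Only numpy, scipy, OpenCV 4.12 (cv2) and the standard library are available. Lean on these libraries where they do the work, as an engineer would, in place of code of your own. Each camera call takes 0.05 s, during which the arm holds its last target.

## Task

Put the green mounted specimen flat into the round recess of the magnifier stand's stage. Then press the stand's red lock button to release the telescoping boom, take the boom by its blue grip tab and pull it out until its yellow pointer stands at the stage's red mark on the rule, so that the lens is centred over the specimen; the spring would draw the boom back, so finish while still holding it there. Leave the stage where it is clamped, and the black specimen and the other things on the bench alone.

Things in the scene. Friction and masses are not known exactly. Their poses are not given: they have to be found in the camera images.
- stand: Fixed magnifier stand, moved and turned each time: grey base plate 350 x 70 x 12 mm. Origin on the bench (z 0), under the grip tab when the boom is home; plate from -165 to +185 mm along own x. Own x = way the boom extends (roughly world -y), y away from robot. Horizontal 22 mm square sleeve, axis 65 mm up, x -155 to -30 mm; round it at x -90 mm a lock housing 44 x 40 mm, top 82 mm up.
- lens_lock (a joint): Red lock button: 0 = up, 0.006 m = pressed fully down (spring, 1.5 N at first, 5 N at the bottom). Up, its bolt holds the boom home; past 4 mm of press the bolt is clear and the boom springs out by itself some 20 mm. Let go, the button rises again and the boom stays free.
- lens_lock_top (a point): Centre of the top face of the red button: 20 mm diameter, standing 10 mm proud of its black collar (36 mm diameter), about 104 mm above the bench; moves down with the button.
- boom: Boom: 12 mm square bar sliding along the stand's x. Origin = middle of its upright blue grip tab: 26 mm along the boom, 14 mm thick across it (pinch across, from above), 71 to 104 mm above the bench, origin at 90 mm. Axes as the stand's. Comes out 120 mm at most. A spring draws it back towards 20 mm of extension (40 N/m: 2 to 3.5 N where it is to be held); no latch holds it out.
- lens_center (a point): Centre of the lens: black ring 40 mm across, 8 mm thick, centre 65 mm above the bench, fixed on the boom 45 mm ahead (stand's +x) of the grip tab. A thin yellow pointer hangs from the ring on the robot's side to 22 mm above the bench, over the rule, level with the lens centre along x.
- seat (a point): Centre of the floor of the stage's round recess: 38 mm wide, 4 mm deep, rim 45 mm across, floor 18 mm above the bench. Aluminium stage clamped on the base plate, elsewhere each time: seat 115 to 150 mm along x from the stand's origin, so the boom must come out 70 to 105 mm. A red mark on the rule is level with the seat centre.
- green_center (a point): Centre (half-way up) of the green mounted specimen: upright round puck, 30 mm diameter, 20 mm high, about 30 g, standing on the bench to the right of the stand. Own z up.
- green_specimen: The same green puck; origin at the centre of its underside.
- black_center (a point): Centre of the black mounted specimen, 30 mm diameter, 18 mm high, standing near the green one (they swap places). Leave alone.
- weight: Brass-coloured test weight with knob, 38 mm diameter, 70 mm high; origin at its underside. Bystander.
- bearing: Ball bearing lying flat, 35 mm diameter, 11 mm high; origin at its underside. Bystander.
- parts_tin: Round flat tin, 64 mm diameter, 22 mm high; origin at its underside. Bystander.
- oil_bottle: Small white bottle with red spout, 41 mm diameter, 113 mm high; origin at its underside. Bystander.

How it is judged:
On the way, in this order (a step that is already met when the one before it is completed fails the run):
1. the green specimen lies flat in the stage's recess, let go (horizontal distance between green_center and seat below 0.005 m and z of green_center in the frame of seat between 0.007 and 0.0125 m and angle between green_center's own z axis and vertical below 0.1 rad and contact force between the fingers and green_specimen below 0.3 N), for 0.2 s.
2. the red lock button is pressed (value of joint lens_lock above 0.004 m), for 0.02 s.
3. the boom is held by the fingers with the lens over the seat (horizontal distance between lens_center and seat below 0.005 m and contact force between the fingers and boom above 2 N), for 0.2 s.
At the end, for the whole second after the job is handed in: The green specimen lies flat on the floor of the recess (centre within 5 mm of the seat's, not touched by the fingers); the lens centre is within 5 mm horizontally of the seat centre, still (under 10 mm/s) and held there by the fingers (at least 2 N of contact on the boom) against its return spring (all of step 1 and all of step 3 and linear speed of boom below 0.01 m/s); the arm keeps its last pose, push and grip.
It fails at once if the black specimen or another bystander is moved by more than 20 mm (distance of any of black_center, weight, bearing, parts_tin, oil_bottle from where it was at the start of the episode above 0.02 m).
It fails at once if the clamped stage is shoved along by more than 6 mm (distance of seat from where it was at the start of the episode above 0.006 m).
It also fails if it takes over 51 s, if anything falls off the work surface, if the arm or the gripper's body presses on something with over 40 N, if the wrist force passes 120 N, or if a joint passes its speed limit or range.

## Working session

There is one attempt and no reset: what is moved stays moved. The work goes in short steps, Python scripts to look and compute and a tool call to move; the robot and the scene stay as the last step left them, time stands still between calls to the robot, and variables do not carry over. Pictures are saved under pics/ and viewed, and the job is handed in when it is done.

Besides the shell and the picture viewer there is one more tool, called after "Request:" by a JSON object that holds its "api" and its "payload". jog_arm: Moves the arm, as the interface text tells. Its arguments: {"type":"object","properties":{"targets":{"type":"array","items":{"type":"array"}},"force":{"type":"number"}},"required":["targets"]}

```bash
ls; mkdir -p pics
cat > h.py <<'E'
import numpy as np, cv2
from rig import *
def save(im,n): cv2.imwrite('pics/'+n,cv2.cvtColor(im,cv2.COLOR_RGB2BGR))
def ray(cam,px,M=None):
    M=M or camera_model(cam)
    u=cv2.undistortPoints(np.array([[px]],float),np.array(M['mtx'],float),np.array(M['distortion'],float))[0,0]
    T=np.array(M['world_from_camera']); d=T[:3,:3]@np.array([u[0],-u[1],-1.]); return T[:3,3],d
def atz(cam,px,z,M=None):
    o,d=ray(cam,px,M); return o+d*(z-o[2])/d[2]
def atdepth(cam,px,dep,M=None):
    o,d=ray(cam,px,M); return o+d*dep
def proj(cam,P,M=None):
    M=M or camera_model(cam); T=np.linalg.inv(np.array(M['world_from_camera']))
    p=T[:3,:3]@np.array(P)+T[:3,3]; q=np.array([[p[0],-p[1],-p[2]]])
    return cv2.projectPoints(q,np.zeros(3),np.zeros(3),np.array(M['mtx'],float),np.array(M['distortion'],float))[0][0,0]
E
python3 - <<'E'
from h import *
s=manip.get_state();print({k:np.round(v,3) for k,v in s.items()})
for c in ['scene','top','wrist']:
    im,d=get_image(c);save(im,c+'0.png');np.save(c+'0d.npy',d)
    print(c,np.round(camera_model(c)['world_from_camera'],3).tolist())
    if c=='wrist': continue
    for n in ['lens_lock_top','boom','lens_center','seat','green_center','black_center','stand','weight','bearing','parts_tin','oil_bottle']:
        r=spot_point(n,c)
        print(n,[(np.round(x['position'],1).tolist(),round(x['score'],2)) for x in r[:2]])
print(manip.get_state()['clock'])
E
```

```text
pics
{'clock': np.float64(0.0), 'qpos': array([-1.416,  0.277,  1.506,  0.   ,  1.361, -0.121]), 'qd': array([-0.   , -0.   ,  0.001, -0.001, -0.   ,  0.001]), 'effort': array([ 0.0000e+00, -4.1677e+01, -2.4581e+01, -0.0000e+00,  1.1000e-02,
       -0.0000e+00]), 'position': array([ 0.156, -0.553,  0.225]), 'ee_rot': array([ 0.097, -0.097,  0.701, -0.7  ]), 'contact_force': array([0.27 , 0.829, 0.063]), 'moment': array([-0.025,  0.035, -0.019]), 'width': np.float64(0.085)}
scene [[0.462, 0.38, -0.802, -0.744], [-0.887, 0.219, -0.407, -0.684], [0.021, 0.899, 0.438, 0.805], [0.0, 0.0, 0.0, 1.0]]
lens_lock_top []
boom [([298.9, 204.3], 0.58), ([314.0, 209.3], 0.5)]
lens_center [([321.5, 218.3], 0.7)]
seat [([346.3, 241.1], 0.41)]
green_center [([411.2, 250.3], 0.55)]
black_center [([417.8, 266.8], 0.46)]
stand [([305.5, 231.8], 0.88)]
weight [([413.7, 250.7], 0.59), ([219.6, 215.4], 0.58)]
bearing [([188.6, 199.4], 0.54)]
parts_tin [([473.6, 266.8], 0.83)]
oil_bottle [([300.9, 204.3], 0.75)]
top [[-0.008, 0.998, -0.07, 0.469], [-1.0, -0.008, 0.007, -0.033], [0.007, 0.07, 0.998, 1.507], [0.0, 0.0, 0.0, 1.0]]
lens_lock_top [([287.4, 240.2], 0.52)]
boom [([315.8, 240.9], 0.64), ([177.0, 250.5], 0.29)]
lens_center [([326.1, 243.2], 0.53)]
seat [([176.3, 249.7], 0.75), ([352.2, 238.4], 0.48)]
green_center [([175.5, 250.7], 0.66), ([410.3, 228.5], 0.51)]
black_center [([422.0, 248.8], 0.62)]
stand [([315.9, 240.5], 0.82), ([278.9, 192.3], 0.57)]
weight [([316.9, 243.0], 0.41)]
bearing [([176.0, 250.6], 0.62)]
parts_tin [([464.4, 227.0], 0.65)]
oil_bottle [([278.4, 192.5], 0.52)]
wrist [[0.272, 0.919, 0.285, 0.229], [-0.962, 0.26, 0.079, -0.532], [-0.001, -0.295, 0.955, 0.373], [0.0, 0.0, 0.0, 1.0]]
1.25
```

Run:
```python
import cv2
a=cv2.imread('pics/top0.png')[170:300,160:500];cv2.imwrite('pics/top0c.png',cv2.resize(a,None,fx=2.35,fy=2.35,interpolation=cv2.INTER_CUBIC))
a=cv2.imread('pics/scene0.png')[150:310,160:500];cv2.imwrite('pics/scene0c.png',cv2.resize(a,None,fx=2.35,fy=2.35,interpolation=cv2.INTER_CUBIC))
```

```text
(no output)
```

View pics/top0.png

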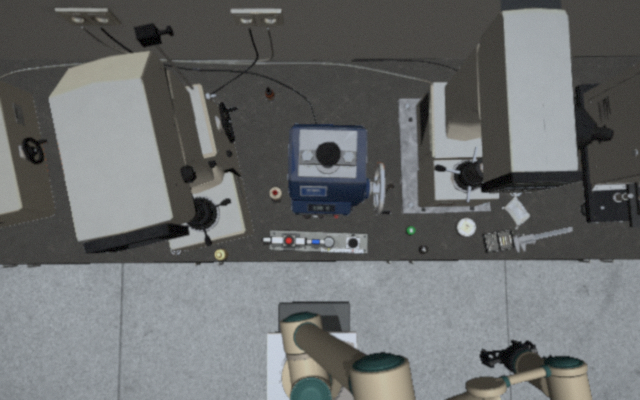

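```bash
sleep 1
```

```text
(no output)
```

View pics/wrist0.png

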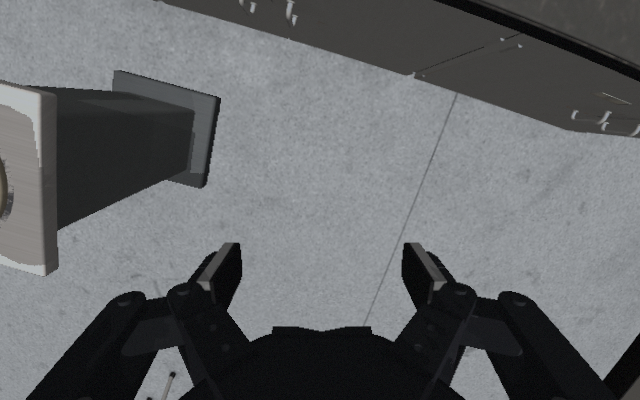

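View crops.

The top view shows the stand at about (318,242), with its red button at (289,240) and the blue tab at (313,241). The green puck is at (410,230), the black one at (423,249) and the tin at (466,227). The wrist camera sees only the floor and the bench edge.

View pics/top0c.png

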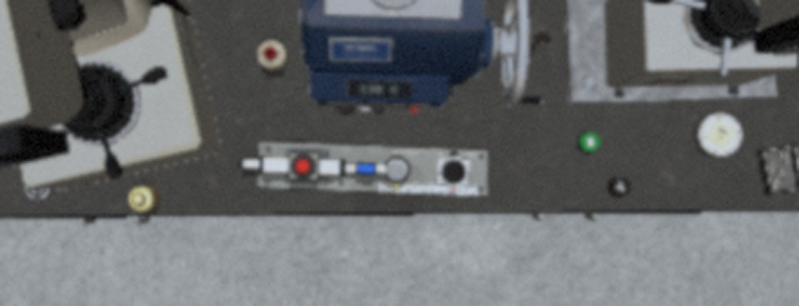

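View pics/scene0c.png

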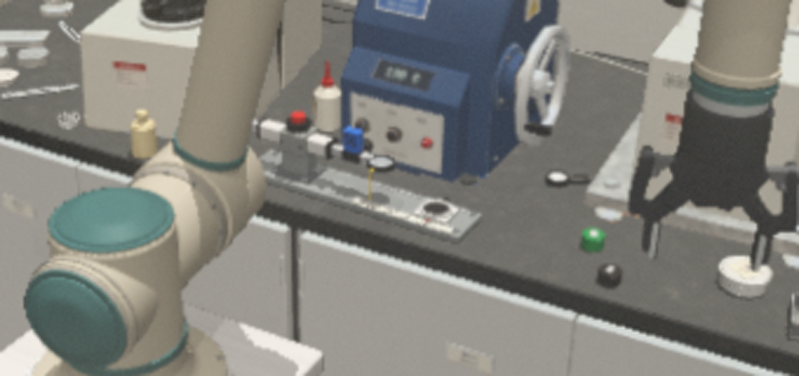

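Run:
```python
from h import *
for n,p,z in [('green',(410.3,229.5),.02),('black',(422.5,249),.018),('tab',(313,241),.1),('btn',(288.5,240.3),.104),('plateR',(367,243),.012),('plateL',(270,241),.012),('seat',(352.2,242),.018),('tin',(465,227),.022),('oil',(275,193),.11),('weight',(220,255),.07)]:
    print(n,np.round(atz('top',p,z),3))
```

```text
green [ 0.514 -0.355  0.02 ]
black [ 0.444 -0.397  0.018]
tab [ 0.475 -0.009  0.1  ]
btn [0.478 0.073 0.104]
plateR [ 0.467 -0.201  0.012]
plateL [0.477 0.146 0.012]
seat [ 0.471 -0.148  0.018]
tin [ 0.521 -0.549  0.022]
oil [0.637 0.117 0.11 ]
weight [0.43  0.309 0.07 ]
```

Request:
{"api": "jog_arm", "payload": {"targets": [[0.0854,[0.031,0.012,0.005],0.1265],[0.0854,[0.031,0.012,0.005],0.1265],[0.0854,[0.031,0.012,0.005],0.1265],[0.0854,[0.031,0.012,0.005],0.1265],[0.0854,[0.031,0.012,0.005],0.1265],[0.0854,[0.031,0.012,0.005],0.1265],[0.0854,[0.031,0.012,0.005],0.1265],[0.0854,[0.031,0.012,0.005],0.1265],[0.0854,[0.031,0.012,0.005],0.1265],[0.0854,[0.031,0.012,0.005],0.1265]]}}

```text
clock: 2.5
position: [0.4676, -0.4329, 0.2765]
ee_rot: [-0.493, 0.494, -0.506, 0.506]
contact_force: [0.8, 0.4, 0.0]
width: 0.0853
```

Run:
```python
from h import *
from scipy.spatial.transform import Rotation as R
s=manip.get_state();print({k:np.round(v,3) for k,v in s.items()})
q=s['ee_rot'];print(R.from_quat([q[1],q[2],q[3],q[0]]).as_matrix().round(3))
M=camera_model('wrist');print(np.round(M['world_from_camera'],3).tolist())
im,d=get_image('wrist');save(im,'w1.png');np.save('w1d.npy',d)
for n in ['green_center','black_center','seat','lens_center']:
    for f in (spot_point,):
        print(n,[(np.round(x['position'],1).tolist(),round(x['score'],2)) for x in f(n,'wrist')[:2]])
```

```text
{'clock': np.float64(2.5), 'qpos': array([-0.856,  0.35 ,  1.273, -0.   ,  1.518, -0.83 ]), 'qd': array([ 0.401,  0.164, -0.341, -0.003,  0.177, -0.603]), 'effort': array([ -1.545, -48.456, -24.801,   0.059,  -0.055,   0.504]), 'position': array([ 0.468, -0.433,  0.276]), 'ee_rot': array([-0.493,  0.494, -0.506,  0.506]), 'contact_force': array([0.817, 0.365, 0.05 ]), 'moment': array([ 0.01 ,  0.026, -0.004]), 'width': np.float64(0.085)}
[[-0.026  0.     1.   ]
 [-1.    -0.    -0.026]
 [ 0.    -1.     0.   ]]
[[1.0, 0.025, 0.008, 0.47], [-0.026, 0.955, 0.294, -0.356], [-0.0, -0.294, 0.956, 0.423], [0.0, 0.0, 0.0, 1.0]]
green_center [([350.9, 108.1], 0.84)]
black_center [([306.2, 139.0], 0.85)]
seat []
lens_center []
```

View pics/w1.png

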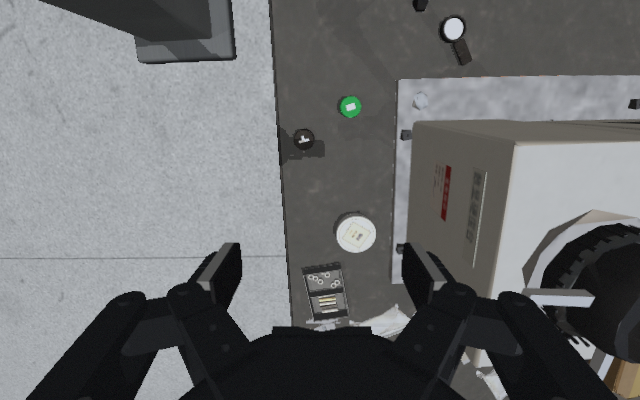

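Wrist view: green puck at (350,107), black puck at (304,139), tin at (356,233). The machine is to the right, so I'll stay at x of about 0.5.

Run:
```python
from h import *
M=camera_model('wrist'); print(manip.get_state()['position'])
im,d=get_image('wrist');save(im,'w2.png');np.save('w2d.npy',d)
for n,z in [('green_center',.01),('black_center',.009)]:
    r=silhouettes(n,'wrist');m=r[0]['mask'];p=spot_point(n,'wrist')[0]['position']
    ys,xs=np.nonzero(m);c=(xs.min()+xs.max())/2,(ys.min()+ys.max())/2
    print(n,xs.min(),xs.max(),ys.min(),ys.max(),m.sum(),r[0]['score'],np.round(p,1),atz('wrist',p,z,M).round(4),atz('wrist',c,z+.009,M).round(4))
    dep=np.median(d[m]);print(dep,atdepth('wrist',c,dep,M).round(4))
a=im[85:160,280:380];save(cv2.resize(a,None,fx=6,fy=6,interpolation=cv2.INTER_CUBIC),'w2c.png')
```

```text
[ 0.46608961 -0.4333262   0.27603205]
green_center 341 362 95 116 389 0.89 [351.7 107.7] [ 0.5118 -0.357   0.01  ] [ 0.5106 -0.354   0.019 ]
0.3842958 [ 0.5106 -0.354   0.0191]
black_center 295 314 130 149 316 0.83 [305.3 141.1] [ 0.443  -0.4026  0.009 ] [ 0.4425 -0.3993  0.018 ]
0.39994046 [ 0.4424 -0.3993  0.0174]
```

View pics/w2c.png

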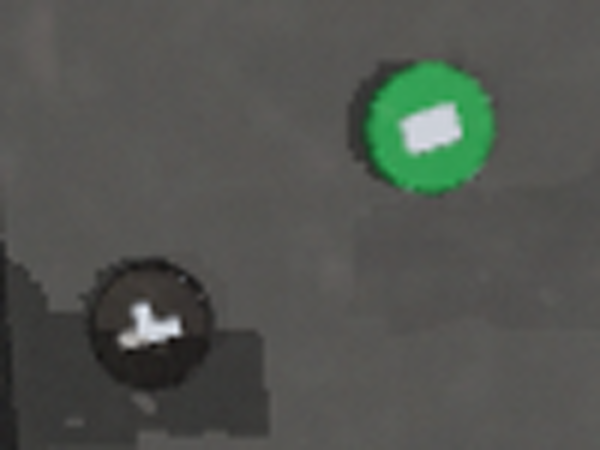

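The close-up confirms the green puck (about 351,106) with the black puck clear of it (about 305,139). Next I check clearance to the machine slab.

Run:
```python
from h import *
M=camera_model('wrist'); d=np.load('w2d.npy')
for y in (80,106,115,140,200):
  print(y,[(x,atdepth('wrist',(x,y),d[y,x],M).round(3).tolist()) for x in range(385,470,12)])
```

```text
80 [(385, [0.561, -0.32, -0.001]), (397, [0.57, -0.323, 0.032]), (409, [0.582, -0.325, 0.046]), (421, [0.598, -0.325, 0.045]), (433, [0.613, -0.326, 0.046]), (445, [0.629, -0.326, 0.045]), (457, [0.645, -0.326, 0.046]), (469, [0.661, -0.326, 0.044])]
106 [(385, [0.562, -0.356, -0.002]), (397, [0.571, -0.357, 0.034]), (409, [0.583, -0.357, 0.046]), (421, [0.597, -0.358, 0.052]), (433, [0.616, -0.358, 0.043]), (445, [0.632, -0.358, 0.045]), (457, [0.648, -0.358, 0.045]), (469, [0.664, -0.359, 0.045])]
115 [(385, [0.563, -0.369, -0.002]), (397, [0.57, -0.369, 0.037]), (409, [0.584, -0.369, 0.045]), (421, [0.601, -0.369, 0.044]), (433, [0.616, -0.369, 0.046]), (445, [0.632, -0.37, 0.047]), (457, [0.649, -0.37, 0.044]), (469, [0.666, -0.37, 0.045])]
140 [(385, [0.564, -0.406, -0.001]), (397, [0.57, -0.401, 0.043]), (409, [0.586, -0.402, 0.045]), (421, [0.591, -0.398, 0.079]), (433, [0.592, -0.394, 0.113]), (445, [0.593, -0.391, 0.142]), (457, [0.593, -0.389, 0.166]), (469, [0.593, -0.386, 0.189])]
200 [(385, [0.567, -0.503, -0.001]), (397, [0.574, -0.488, 0.044]), (409, [0.591, -0.487, 0.047]), (421, [0.592, -0.473, 0.091]), (433, [0.588, -0.457, 0.137]), (445, [0.588, -0.448, 0.165]), (457, [0.594, -0.443, 0.178]), (469, [0.594, -0.436, 0.199])]
```

Request:
{"api": "jog_arm", "payload": {"targets": [[0.055,[0.022,0.039,0],0],[0.055,[0.022,0.039,0],0],[0.055,[0,0,-0.04],0],[0.055,[0,0,-0.05],0],[0.055,[0,0,-0.05],0],[0.055,[0,0,-0.04],0],[0.055,[0,0,-0.023],0],[0.055,[0,0,0],0]]}}

```text
clock: 4.0
position: [0.509, -0.3546, 0.0714]
ee_rot: [0.492, -0.492, 0.509, -0.506]
contact_force: [-0.6, 0.6, -0.0]
width: 0.0552
```

Run:
```python
from h import *
M=camera_model('wrist'); s=manip.get_state();print(s['position'].round(4),s['width'],s['contact_force'])
im,d=get_image('wrist');save(im,'w3.png');np.save('w3d.npy',d)
r=silhouettes('green_center','wrist')
if r:
    m=r[0]['mask'];ys,xs=np.nonzero(m);c=(xs.min()+xs.max())/2,(ys.min()+ys.max())/2
    print(r[0]['score'],c,xs.min(),xs.max(),ys.min(),ys.max(),atdepth('wrist',c,np.median(d[m]),M).round(4),atz('wrist',c,.02,M).round(4))
```

```text
[ 0.509  -0.3546  0.0714] 0.055184876643465226 [-0.5800496   0.61723551 -0.02257188]
0.77 (np.float64(324.0), np.float64(209.0)) 305 343 188 230 [ 0.511  -0.3523  0.0183] [ 0.511  -0.3517  0.02  ]
```

View pics/w3.png

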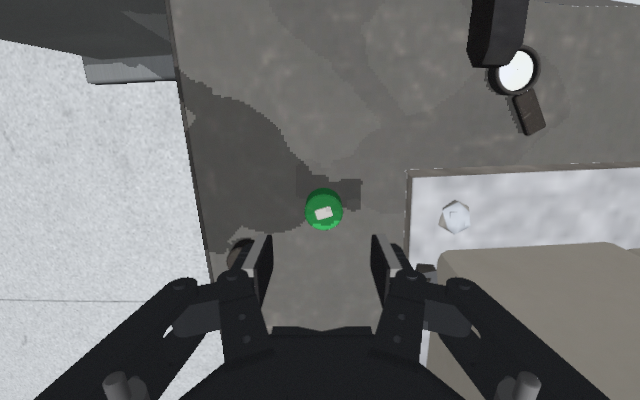

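The green puck sits centred between the fingers at (324,209). The black puck is left of the left finger and clear of it. Going down to grip.

Request:
{"api": "jog_arm", "payload": {"targets": [[0.055,[0.001,0.001,-0.025],0],[0.055,[0,0,-0.024],0],[0.055,[0,0,0],0],[0.02,[0,0,0],0],[0.02,[0,0,0],0],[0.02,[0,0,0],0],[0.02,[0,0,0],0]], "force": 25}}

```text
clock: 4.97
position: [0.5117, -0.3545, 0.0248]
ee_rot: [-0.492, 0.492, -0.507, 0.508]
contact_force: [-0.1, 0.2, -0.5]
width: 0.0201
```

Run:
```python
from h import *
s=manip.get_state();print(s['position'].round(4),s['width'],s['contact_force'])
im,d=get_image('wrist');save(im,'w4.png');np.save('w4d.npy',d)
im,d=get_image('scene');save(cv2.resize(im[170:300,330:500],None,fx=4.5,fy=4.5),'s4.png')
```

```text
[ 0.5117 -0.3545  0.0248] 0.020109629604681503 [-0.11656297  0.19556878 -0.46670322]
```

View pics/w4.png

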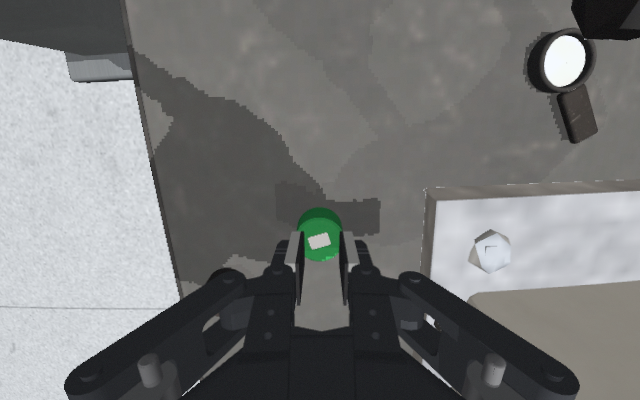

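View pics/s4.png

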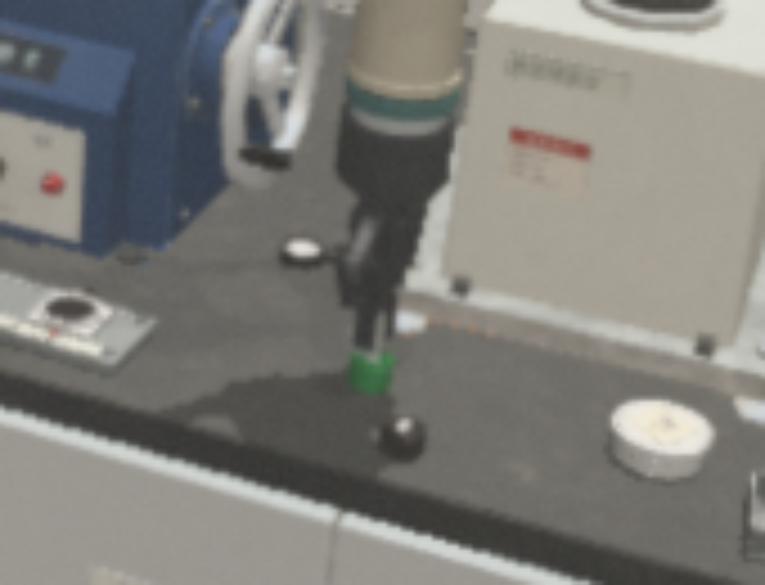

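Run:
```python
from h import *
M=camera_model('wrist'); d=np.load('w4d.npy');im=cv2.imread('pics/w4.png')
b,g,r=[im[...,i].astype(int) for i in range(3)]
m=(g>b+40)&(g>r+40);ys,xs=np.nonzero(m);print(xs.min(),xs.max(),ys.min(),ys.max())
for p in [(320,212),(320,220),(320,232),(318,241),(320,250),(320,257),(298,236),(296,250),(294,265),(345,250),(300,290)]:
    print(p,im[p[1],p[0]],d[p[1],p[0]],atdepth('wrist',p,d[p[1],p[0]],M).round(4))
a=im[190:300,260:380];cv2.imwrite('pics/w4c.png',cv2.resize(a,None,fx=5,fy=5,interpolation=cv2.INTER_CUBIC))
```

```text
298 340 217 260
(320, 212) [44 80 26] 0.17378224 [ 0.5113 -0.3404  0.0084]
(320, 220) [ 67 122  43] 0.16341598 [ 0.5113 -0.3412  0.0195]
(320, 232) [ 68 127  45] 0.16583289 [ 0.511  -0.349   0.0194]
(318, 241) [190 192 194] 0.16963881 [ 0.5096 -0.3559  0.0176]
(320, 250) [ 73 136  44] 0.16901976 [ 0.5107 -0.361   0.0198]
(320, 257) [ 73 136  46] 0.17105639 [ 0.5105 -0.3661  0.0192]
(298, 236) [110 111 110] 0.14641175 [ 0.4996 -0.3424  0.0378]
(296, 250) [108 110 110] 0.1309356 [ 0.5    -0.3419  0.0538]
(294, 265) [163 165 165] 0.11786857 [ 0.5003 -0.3417  0.0674]
(345, 250) [41 41 40] 0.13200657 [ 0.5234 -0.3432  0.0529]
(300, 290) [27 24 24] 0.12772635 [ 0.5016 -0.3583  0.0622]
```

View pics/w4c.png

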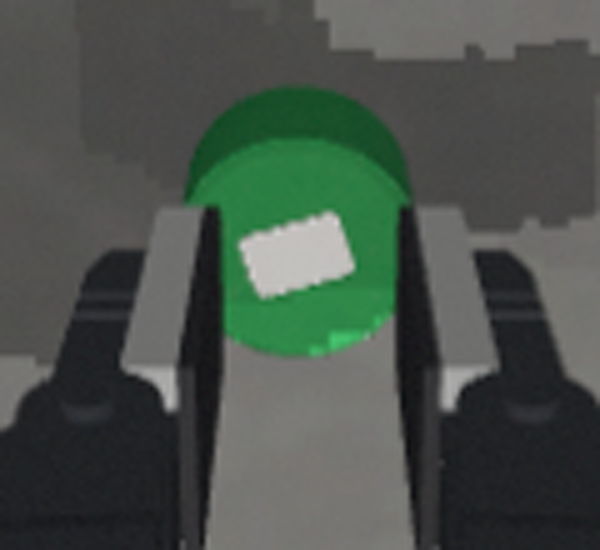

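Run:
```python
from h import *
M=camera_model('wrist'); d=np.load('w4d.npy')
for x in (293,297,300,303,342,345,348):
    print(x,[(y,atdepth('wrist',(x,y),d[y,x],M).round(3).tolist()) for y in range(228,246,3)])
im,ds=get_image('scene')
p=proj('scene',[.511,-.355,.03]);print(p)
M2=camera_model('scene')
u=int(round(p[0]))
for v in range(int(p[1])-22,int(p[1])+14,2): print(v,im[v,u],atdepth('scene',(u,v),ds[v,u],M2).round(3))
```

```text
293 [(228, [0.492, -0.355, -0.001]), (231, [0.496, -0.342, 0.032]), (234, [0.497, -0.342, 0.036]), (237, [0.497, -0.342, 0.04]), (240, [0.497, -0.342, 0.043]), (243, [0.498, -0.342, 0.046])]
297 [(228, [0.497, -0.349, 0.013]), (231, [0.499, -0.342, 0.032]), (234, [0.499, -0.342, 0.036]), (237, [0.499, -0.342, 0.04]), (240, [0.5, -0.342, 0.044]), (243, [0.5, -0.342, 0.047])]
300 [(228, [0.499, -0.347, 0.018]), (231, [0.5, -0.343, 0.031]), (234, [0.501, -0.342, 0.035]), (237, [0.501, -0.342, 0.041]), (240, [0.501, -0.342, 0.043]), (243, [0.501, -0.342, 0.047])]
303 [(228, [0.501, -0.346, 0.019]), (231, [0.502, -0.342, 0.033]), (234, [0.502, -0.343, 0.034]), (237, [0.502, -0.344, 0.035]), (240, [0.502, -0.346, 0.036]), (243, [0.502, -0.347, 0.036])]
342 [(228, [0.526, -0.356, -0.001]), (231, [0.523, -0.343, 0.032]), (234, [0.523, -0.342, 0.037]), (237, [0.523, -0.343, 0.04]), (240, [0.523, -0.342, 0.044]), (243, [0.522, -0.342, 0.048])]
345 [(228, [0.528, -0.357, -0.002]), (231, [0.525, -0.343, 0.032]), (234, [0.514, -0.278, 0.171]), (237, [0.524, -0.343, 0.04]), (240, [0.524, -0.343, 0
[... 261 characters left out ...]
[62 60 58] [ 0.472 -0.358  0.129]
226 [58 59 57] [ 0.478 -0.357  0.119]
228 [66 64 62] [ 0.465 -0.361  0.12 ]
230 [59 59 58] [ 0.487 -0.356  0.101]
232 [59 58 58] [ 0.466 -0.363  0.107]
234 [58 57 57] [ 0.469 -0.363  0.098]
236 [55 55 54] [ 0.471 -0.363  0.09 ]
238 [62 60 59] [ 0.47  -0.364  0.084]
240 [77 77 76] [ 0.489 -0.36   0.067]
242 [94 94 91] [ 0.493 -0.359  0.057]
244 [104 103  99] [ 0.492 -0.36   0.051]
246 [112 111 107] [ 0.494 -0.36   0.043]
248 [121 126 117] [ 0.497 -0.36   0.034]
250 [113 140 115] [ 0.507 -0.359  0.021]
252 [ 67 121  77] [ 0.501 -0.361  0.018]
254 [ 58 106  67] [ 0.496 -0.363  0.014]
256 [ 60 100  66] [ 0.502 -0.362  0.003]
258 [82 83 76] [ 0.497 -0.364 -0.001]
```

The depth image shows the fingertips at about z 0.030, just above the puck, which has not moved. They stand roughly 22 mm farther back than the interface says. I'll open, go about 21 mm lower and re-grip.

Request:
{"api": "jog_arm", "payload": {"targets": [[0.055,[0,0,0],0],[0.055,[0,0,0],0],[0.055,[0,0,0],0],[0.055,[0,0,-0.011],0],[0.055,[0,0,-0.01],0],[0.055,[0,0,0],0]]}}

```text
clock: 5.88
position: [0.5107, -0.3535, 0.0018]
ee_rot: [0.492, -0.493, 0.509, -0.506]
contact_force: [-0.1, 0.8, 0.2]
width: 0.055
```

Run:
```python
from h import *
s=manip.get_state();print(s['position'].round(4),s['width'],s['contact_force'])
M=camera_model('wrist')
im,d=get_image('wrist');save(im[150:350,200:440],'w5.png')
for x in (272,276,280,284,288,292): 
  for y in range(215,262,5):
    P=atdepth('wrist',(x,y),d[y,x],M)
    if P[2]>.002: print(x,y,P.round(3)); break
```

```text
[ 0.5107 -0.3535  0.0018] 0.05501943515854506 [-0.1280963   0.84217904  0.20788878]
272 245 [ 0.483 -0.349  0.011]
```

View pics/w5.png

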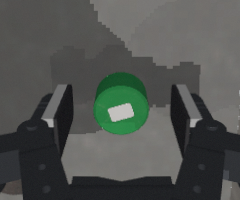

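Puck centred between the open fingers, tips about 10 mm above the bench. Closing.

Request:
{"api": "jog_arm", "payload": {"targets": [[0.02,[0,0,0.001],0],[0.02,[0,0,0],0],[0.02,[0,0,0],0],[0.02,[0,0,0],0],[0.02,[0,0,0],0]], "force": 25}}

```text
clock: 6.55
position: [0.512, -0.3546, 0.0048]
ee_rot: [-0.492, 0.492, -0.507, 0.508]
contact_force: [-0.4, -0.8, 4.2]
width: 0.0286
```

Request:
{"api": "jog_arm", "payload": {"targets": [[0.02,[0,0,0.02],0],[0.02,[0,0,0.05],0],[0.02,[0,0,0.06],0],[0.02,[-0.02,0.045,0.01],0],[0.02,[-0.02,0.045,0],0],[0.02,[0,0,0],0],[0.02,[0,0,0],0]]}}

```text
clock: 7.42
position: [0.4718, -0.2645, 0.1444]
ee_rot: [-0.493, 0.493, -0.507, 0.508]
contact_force: [0.9, -0.5, -0.2]
width: 0.0284
```

Run:
```python
from h import *
s=manip.get_state();print(s['position'].round(4),s['width'],s['contact_force'])
M=camera_model('wrist')
im,d=get_image('wrist');save(im,'w6.png');np.save('w6d.npy',d);import pickle;pickle.dump(M,open('w6M.pkl','wb'))
for n,z in [('seat',.018),('lens_center',.065),('boom',.09),('lens_lock_top',.104),('green_center',.12)]:
    for x in spot_point(n,'wrist')[:2]:
        p=x['position'];print(n,round(x['score'],2),np.round(p,1),atz('wrist',p,z,M).round(4))
```

```text
[ 0.4718 -0.2645  0.1444] 0.028378411221079414 [ 0.9280036  -0.46329885 -0.19188735]
seat 0.84 [314.3  59.8] [ 0.4691 -0.1452  0.018 ]
```

View pics/w6.png

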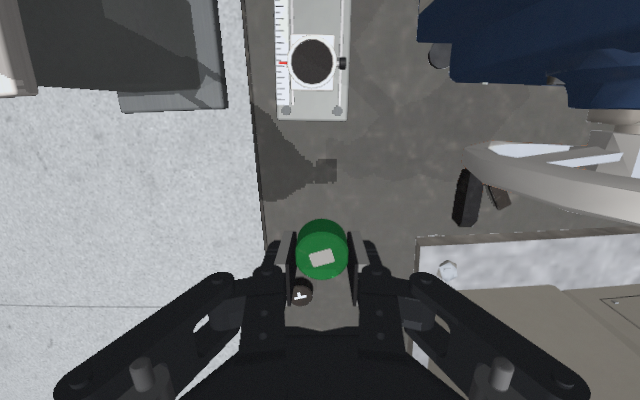

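The puck is held upright at (321,253). The recess is at (312,62), the red rule mark at (283,62), and the handwheel is on the right from (470,150).

Run:
```python
from h import *
import pickle
M=pickle.load(open('w6M.pkl','rb')); d=np.load('w6d.npy');im=cv2.imread('pics/w6.png')
g=cv2.cvtColor(im,cv2.COLOR_BGR2GRAY)
# dark recess
roi=np.zeros_like(g);roi[36:90,285:340]=1
m=((g<110)&(roi>0)).astype(np.uint8)
n,l,st,ce=cv2.connectedComponentsWithStats(m);k=l[62,312];print(st[k],ce[k])
ys,xs=np.nonzero(l==k)
for z in (.018,.020,.022): print(z,atz('wrist',ce[k],z,M).round(4))
cn=cv2.findContours((l==k).astype(np.uint8),0,1)[0][0][:,0,:]
P=np.array([atz('wrist',p.astype(float),.022,M)[:2] for p in cn])
A=np.c_[2*P,np.ones(len(P))];s=np.linalg.lstsq(A,(P**2).sum(1),rcond=None)[0];print('circle',s[:2],2*np.sqrt(s[2]+s[0]**2+s[1]**2))
print('depths',[atdepth('wrist',p,d[p[1],p[0]],M).round(3).tolist() for p in [(312,62),(300,85),(325,85),(283,62),(283,100),(480,160),(470,155),(433,60),(425,30)]])
# puck
b,gg,r=[im[...,i].astype(int) for i in range(3)]
m=(gg>b+30)&(gg>r+30)&(np.arange(400)[:,None]>200);ys,xs=np.nonzero(m);print('puck',xs.min(),xs.max(),ys.min(),ys.max())
W=[]
for y in range(ys.min(),ys.max()+1):
    for x in range(xs.min(),xs.max()+1):
        if m[y,x] and d[y,x]>0: W.append(atdepth('wrist',(x,y),d[y,x],M))
W=np.array(W);zt=np.percentile(W[:,2],90);T=W[abs(W[:,2]-np.median(W[W[:,2]>zt-.006][:,2]))<.003]
print('top z',np.percentile(W[:,2],[2,50,90]),T.min(0),T.max(0))
```

```text
[ 292   40   40   44 1410] [311.60141844  61.29432624]
0.018 [ 0.4666 -0.1464  0.018 ]
0.02 [ 0.4666 -0.1467  0.02  ]
0.022 [ 0.4667 -0.147   0.022 ]
circle [ 0.46666933 -0.14728751] 0.035851659150556645
depths [[0.467, -0.147, 0.017], [0.455, -0.166, 0.017], [0.478, -0.167, 0.017], [0.44, -0.146, 0.016], [0.437, -0.179, 0.011], [0.558, -0.216, 0.147], [0.563, -0.217, 0.127], [0.583, -0.146, 0.004], [0.564, -0.126, 0.033]]
puck 296 347 219 279
top z [0.14154082 0.1584919  0.1594365 ] [ 0.45780765 -0.28008831  0.15568906] [ 0.48592526 -0.24960775  0.16106008]
```

```bash
python3 -c "
import cv2
a=cv2.imread('pics/w6.png')[0:130,240:370];cv2.imwrite('pics/w6c.png',cv2.resize(a,None,fx=4.5,fy=4.5,interpolation=cv2.INTER_CUBIC))"
```

```text
(no output)
```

View pics/w6c.png

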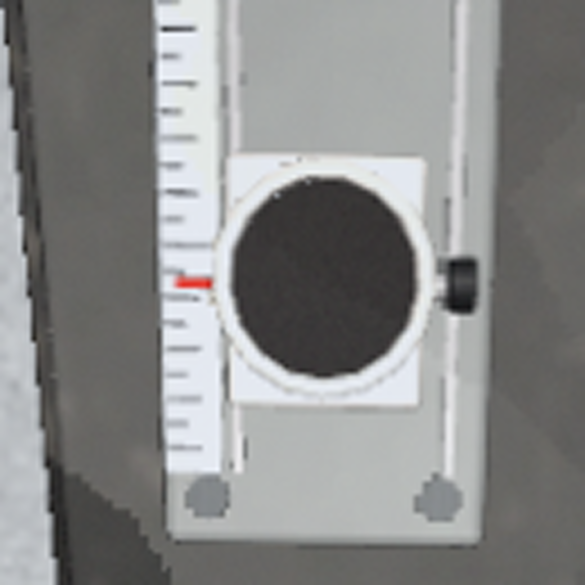

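Seat found at (0.467, -0.1465); the recess and mark agree. Puck is centred on the TCP with its underside 5 mm below the TCP. Moving over the seat.

Request:
{"api": "jog_arm", "payload": {"targets": [[0.02,[-0.003,0.05,-0.01],0],[0.02,[-0.002,0.05,-0.02],0],[0.02,[0,0.018,-0.03],0],[0.02,[0,0,-0.034],0],[0.02,[0,0,0],0],[0.02,[0,0,0],0]]}}

```text
clock: 8.48
position: [0.4675, -0.1471, 0.0511]
ee_rot: [-0.492, 0.492, -0.507, 0.508]
contact_force: [-0.3, -0.3, -0.9]
width: 0.0284
```

Run:
```python
from h import *
s=manip.get_state();print(s['position'].round(4),s['width'],s['contact_force'])
im,d=get_image('wrist');save(im,'w7.png')
im,d=get_image('scene');save(cv2.resize(im[150:290,260:440],None,fx=4,fy=4),'s7.png')
```

```text
[ 0.4675 -0.1471  0.0511] 0.028442702858026546 [-0.31627813 -0.30117708 -0.90857259]
```

View pics/w7.png

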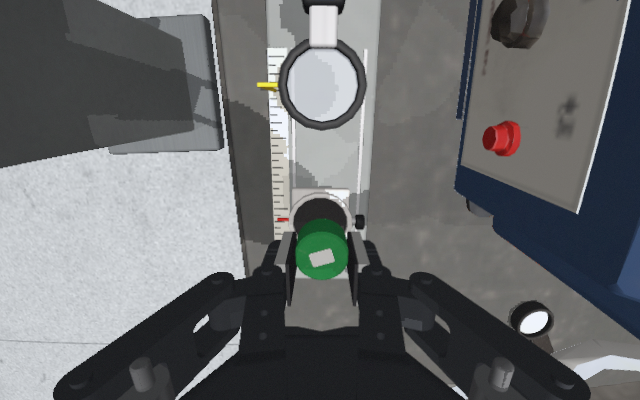

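View pics/s7.png

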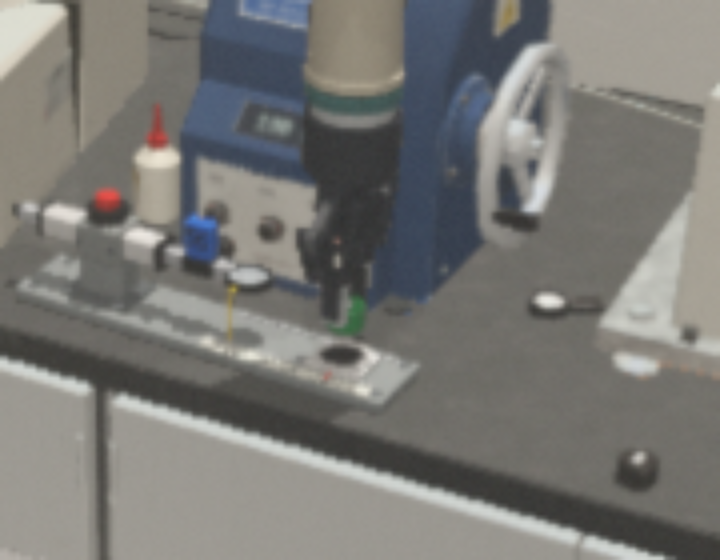

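The puck hangs over the recess (dark disc at 320,212). The red mark is at (283,219), the lens at (322,84) and the pointer at (268,86).

Run:
```python
from h import *
M=camera_model('wrist')
print(atz('wrist',(283,219),.016,M),atz('wrist',(289.5,215),.022,M),atz('wrist',(350.5,215),.022,M),atz('wrist',(322,84),.065,M),atz('wrist',(322,84),.069,M))
```

```text
[ 0.44074181 -0.14537842  0.016     ] [ 0.44637536 -0.1401041   0.022     ] [ 0.48816698 -0.14143333  0.022     ] [ 0.47085501 -0.06016437  0.065     ] [ 0.47082586 -0.06048232  0.069     ]
```

Request:
{"api": "jog_arm", "payload": {"targets": [[0.02,[0,0,-0.02],0],[0.02,[0,0,-0.008],0],[0.02,[0,0,0],0]]}}

```text
clock: 8.95
position: [0.4668, -0.1466, 0.0227]
ee_rot: [-0.492, 0.492, -0.507, 0.508]
contact_force: [0.3, 0.4, 0.0]
width: 0.0288
```

Request:
{"api": "jog_arm", "payload": {"targets": [[0.036,[0,0,0],0],[0.05,[0,0,0],0],[0.055,[0,0,0],0],[0.055,[0,0,0.03],0],[0.055,[0,0,0.04],0],[0.055,[0,-0.03,0.05],0],[0.055,[0,-0.03,0.03],0],[0.055,[0,0,0],0]]}}

```text
clock: 9.95
position: [0.4684, -0.2089, 0.1751]
ee_rot: [-0.492, 0.491, -0.505, 0.51]
contact_force: [0.5, 0.7, -0.2]
width: 0.055
```

Run:
```python
from h import *
s=manip.get_state();print(s['position'].round(4),s['width'],s['contact_force'])
M=camera_model('wrist')
im,d=get_image('wrist');save(im,'w8.png');np.save('w8d.npy',d)
b,g,r=[im[...,i].astype(int) for i in (2,1,0)]
m=(g>b+30)&(g>r+30);W=np.array([atdepth('wrist',(x,y),d[y,x],M) for y,x in zip(*np.nonzero(m))])
print('z pct',np.percentile(W[:,2],[2,25,50,75,95]));T=W[W[:,2]>.034];print(T.min(0),T.max(0),(T.min(0)+T.max(0))/2)
A=np.c_[T[:,:2],np.ones(len(T))];print('tilt',np.linalg.lstsq(A,T[:,2],rcond=None)[0])
for n,z in [('lens_center',.065),('boom',.09),('lens_lock_top',.104),('green_center',.028)]:
    for x in spot_point(n,'wrist')[:2]:
        p=x['position'];print(n,round(x['score'],2),np.round(p,1),atz('wrist',p,z,M).round(4))
```

```text
[ 0.4684 -0.2089  0.1751] 0.05497490612496965 [ 0.45326595  0.71513656 -0.23634972]
z pct [0.03532219 0.03661993 0.03721097 0.03770906 0.03841616]
[ 0.45266344 -0.16186626  0.03508594] [ 0.48204086 -0.13197131  0.32129415] [ 0.46735215 -0.14691879  0.17819005]
tilt [0.02607847 0.09844763 0.03994192]
lens_center 0.72 [319.2  15.6] [ 0.4722 -0.0588  0.065 ]
green_center 0.79 [313.1 120. ] [ 0.4629 -0.1442  0.028 ]
```

View pics/w8.png

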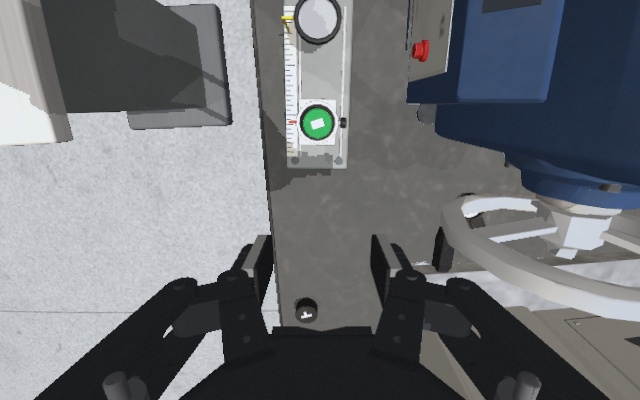

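The green puck lies level in the recess: top at z 0.037, centre (0.4674, -0.147), within 1 mm of the seat. Next is the button: close the fingers and move to look at it.

Request:
{"api": "jog_arm", "payload": {"targets": [[0.0,[0.002,0.04,0.01],0],[0.0,[0.002,0.05,0.01],0],[0.0,[0.003,0.05,0],0],[0.0,[0,0.05,0],0],[0.0,[0,0,0],0],[0.0,[0,0,0],0]]}}

```text
clock: 10.95
position: [0.4731, -0.0161, 0.1916]
ee_rot: [0.492, -0.493, 0.507, -0.507]
contact_force: [0.9, 0.7, 0.1]
width: 0.0002
```

Run:
```python
from h import *
s=manip.get_state();print(s['position'].round(4),s['width'],s['contact_force'],s['qpos'].round(2))
M=camera_model('wrist')
im,d=get_image('wrist');save(im,'w9.png');np.save('w9d.npy',d)
b,g,r=[im[...,i].astype(int) for i in (2,1,0)]
for nm,m in (('red',(r>g+70)&(r>b+70)),('blue',(b>r+70)&(b>g+50))):
    n,l,st,ce=cv2.connectedComponentsWithStats(m.astype(np.uint8))
    for k in range(1,n):
        if st[k][4]>60:
            mm=l==k;dd=d[mm];print(nm,st[k],ce[k].round(1),atdepth('wrist',ce[k],np.median(dd),M).round(4))
for n,z in [('lens_center',.065),('boom',.09),('lens_lock_top',.104)]:
    for x in spot_point(n,'wrist')[:2]:
        p=x['position'];print(n,round(x['score'],2),np.round(p,1),atz('wrist',p,z,M).round(4))
# fingertip
for x in (310,316,320,324,330):
    for y in range(230,330,2):
        P=atdepth('wrist',(x,y),d[y,x],M)
        if d[y,x]>0 and d[y,x]<.25 : print('tip',x,y,P.round(3));break
```

```text
[ 0.4731 -0.0161  0.1916] 0.0002110088371540507 [0.94926525 0.70588914 0.09803665] [-0.18  0.15  1.77 -0.    1.23 -0.15]
red [498  14  47  29 654] [515.2  27. ] [0.6417 0.1243 0.0816]
red [311  77  24  26 477] [322.7  89.4] [0.4767 0.0751 0.1027]
red [395 237  11  15 127] [400.5 243.9] [ 0.5581 -0.0842  0.0662]
blue [314 175  15  34 474] [320.9 192.3] [ 0.4728 -0.0118  0.1014]
lens_center 0.61 [323.3 227. ] [ 0.4738 -0.062   0.065 ]
boom 0.61 [321.2 194.1] [ 0.4729 -0.017   0.09  ]
lens_lock_top 0.92 [322.5  86. ] [0.4766 0.0776 0.104 ]
lens_lock_top 0.68 [317.8 172.3] [0.4706 0.0072 0.104 ]
tip 310 232 [ 0.467 -0.004  0.2  ]
tip 316 232 [ 0.471 -0.004  0.201]
tip 320 232 [ 0.473 -0.004  0.201]
tip 324 232 [ 0.475 -0.004  0.202]
tip 330 232 [ 0.478 -0.004  0.201]
```

View pics/w9.png

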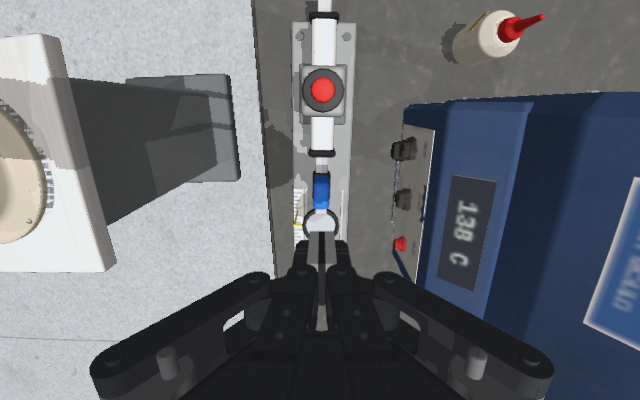

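The red button is at (322,89), world (0.477, 0.076, 0.103). The blue tab is at (321,192), top (0.473, -0.012), and the closed tips are at about z 0.20. Moving over the button and pressing it in small steps.

Request:
{"api": "jog_arm", "payload": {"targets": [[0.0,[0.002,0.046,-0.01],0],[0.0,[0.002,0.046,-0.03],0],[0.0,[0,0,-0.04],0],[0.0,[0,0,-0.008],0],[0.0,[0,0,0],0]]}}

```text
clock: 11.78
position: [0.4779, 0.0748, 0.1045]
ee_rot: [0.492, -0.492, 0.508, -0.508]
contact_force: [-0.3, 0.1, 0.0]
width: 0.0001
```

Run:
```python
from h import *
s=manip.get_state();print(s['position'].round(4),s['width'],s['contact_force'])
M=camera_model('wrist')
im,d=get_image('wrist');save(im[120:360,200:440],'w10.png');np.save('w10d.npy',d)
for y in range(200,262,4): print(y,im[y,318],atdepth('wrist',(318,y),d[y,318],M).round(3))
```

```text
[0.4779 0.0748 0.1045] 5.234938122842179e-05 [-0.34349682  0.06154203  0.02633886]
200 [122 122 120] [0.476 0.094 0.079]
204 [27 27 29] [0.476 0.093 0.084]
208 [22 24 25] [0.476 0.092 0.091]
212 [37 37 39] [0.476 0.091 0.094]
216 [41 43 43] [0.476 0.088 0.093]
220 [55 37 39] [0.476 0.086 0.094]
224 [124  23  21] [0.476 0.084 0.097]
228 [171  41  37] [0.476 0.084 0.102]
232 [103 103 102] [0.477 0.087 0.113]
236 [101 101 101] [0.477 0.087 0.119]
240 [84 84 83] [0.477 0.087 0.123]
244 [84 83 84] [0.477 0.087 0.127]
248 [84 83 85] [0.477 0.086 0.131]
252 [64 64 63] [0.477 0.087 0.135]
256 [65 65 65] [0.477 0.087 0.139]
260 [59 58 57] [0.477 0.087 0.143]
```

View pics/w10.png

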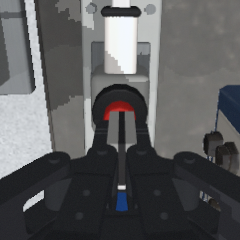

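The tips are centred over the red button and about 6 mm above it.

Request:
{"api": "jog_arm", "payload": {"targets": [[0.0,[0,0,-0.003],0],[0.0,[0,0,-0.002],0],[0.0,[0,0,-0.002],0],[0.0,[0,0,-0.001],0],[0.0,[0,0,0],0]]}}

```text
clock: 12.45
position: [0.478, 0.0755, 0.0966]
ee_rot: [-0.493, 0.492, -0.507, 0.508]
contact_force: [0.6, -1.6, 2.7]
width: 0.0002
```

Request:
{"api": "jog_arm", "payload": {"targets": [[0.0,[0,0,-0.002],0],[0.0,[0,0,-0.001],0],[0.0,[0,0,0],0]]}}

```text
clock: 12.82
position: [0.478, 0.0755, 0.0935]
ee_rot: [-0.493, 0.492, -0.507, 0.508]
contact_force: [0.8, -3.2, 3.7]
width: -0.0
```

Run:
```python
from h import *
s=manip.get_state();print(s['position'].round(4),s['contact_force'])
M=camera_model('wrist')
im,d=get_image('wrist');save(im,'w11.png')
im,d=get_image('scene');save(cv2.resize(im[150:290,260:440],None,fx=4,fy=4),'s11.png')
```

```text
[0.478  0.0755 0.0935] [ 0.76951509 -3.22187439  3.69291825]
```

View pics/s11.png

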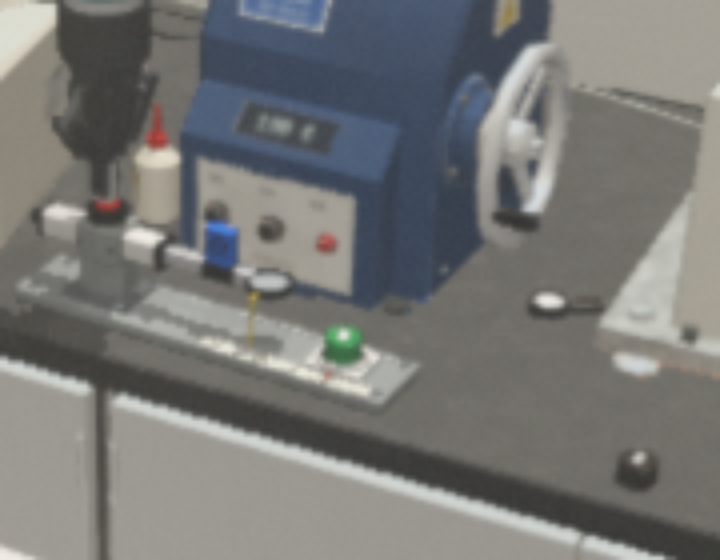

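The boom sprang out: tab now at (222,245) in the crop, previously (200,238). The puck is still seated. Retracting and moving over the tab.

Request:
{"api": "jog_arm", "payload": {"targets": [[0.0,[0,0,0.03],0],[0.0,[0,0,0.05],0],[0.04,[-0.003,-0.05,0.005],0],[0.045,[-0.002,-0.055,0],0],[0.045,[0,-0.005,0],0],[0.045,[0,0,0],0]]}}

```text
clock: 13.68
position: [0.4719, -0.0337, 0.1776]
ee_rot: [0.492, -0.492, 0.509, -0.507]
contact_force: [-0.1, 0.6, 0.2]
width: 0.0452
```

Run:
```python
from h import *
s=manip.get_state();print(s['position'].round(4),s['width'],s['contact_force'])
M=camera_model('wrist')
im,d=get_image('wrist');save(im,'w12.png');np.save('w12d.npy',d)
b,g,r=[im[...,i].astype(int) for i in (2,1,0)]
m=(b>r+70)&(b>g+50)
n,l,st,ce=cv2.connectedComponentsWithStats(m.astype(np.uint8))
for k in range(1,n):
    if st[k][4]>60:
        W=np.array([atdepth('wrist',(x,y),d[y,x],M) for y,x in zip(*np.nonzero(l==k))])
        T=W[(W[:,2]>.095)&(W[:,2]<.115)];print(st[k],ce[k],len(T));
        if len(T): print(np.percentile(T,2,axis=0),np.percentile(T,98,axis=0),T.mean(0))
for n,z in [('lens_center',.065),('boom',.09),('lens_lock_top',.104)]:
    for x in spot_point(n,'wrist')[:2]:
        p=x['position'];print(n,round(x['score'],2),np.round(p,1),atz('wrist',p,z,M).round(4))
```

```text
[ 0.4719 -0.0337  0.1776] 0.045153017170226 [-0.12348348  0.56976305  0.15829633]
[314 181  16  36 535] [321.30093458 198.92336449] 457
[ 0.46541516 -0.04578663  0.09610758] [ 0.47836156 -0.02186581  0.10407567] [ 0.47178165 -0.03282776  0.10219694]
lens_center 0.92 [322.4 231.6] [ 0.4714 -0.0781  0.065 ]
boom 0.72 [321.  200.1] [ 0.4714 -0.0356  0.09  ]
lens_lock_top 0.71 [321.1  63.6] [0.475  0.0749 0.104 ]
```

View pics/w12.png

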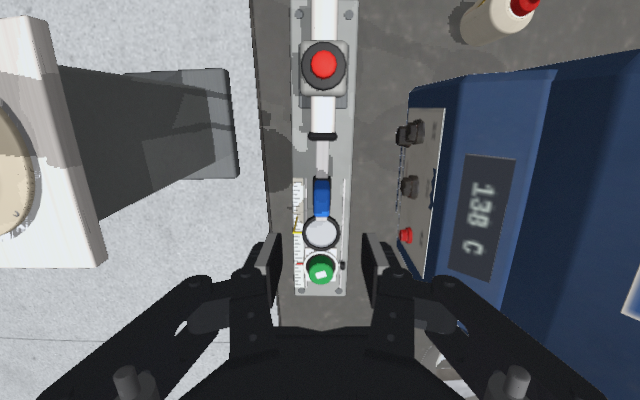

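Tab top centre is at (0.4718, -0.0338), pixel (321,197). The lens is at (321,232) and the green puck at (321,272). Going down over the tab.

Request:
{"api": "jog_arm", "payload": {"targets": [[0.045,[0,0,-0.04],0],[0.045,[0,0,-0.04],0],[0.045,[0,0,-0.025],0],[0.045,[0,0,0],0],[0.008,[0,0,0],0],[0.008,[0,0,0],0],[0.008,[0,0,0],0],[0.008,[0,0,0],0]], "force": 50}}

```text
clock: 14.88
position: [0.4717, -0.0341, 0.0746]
ee_rot: [0.492, -0.492, 0.508, -0.507]
contact_force: [-3.9, 0.5, 5.8]
width: 0.0133
```

Gripped at 13 mm. Pulling out.

Request:
{"api": "jog_arm", "payload": {"targets": [[0.008,[-0.0003,-0.01,0],0],[0.008,[-0.0003,-0.012,0],0],[0.008,[-0.0003,-0.012,0],0],[0.008,[-0.0004,-0.012,0],0],[0.008,[-0.0004,-0.012,0],0],[0.008,[-0.0003,-0.01,0],0],[0.008,[0,0,0],0],[0.008,[0,0,0],0]]}}

```text
clock: 15.88
position: [0.4686, -0.1014, 0.0745]
ee_rot: [0.492, -0.492, 0.509, -0.507]
contact_force: [-6.4, 2.8, 7.9]
width: 0.0131
```

Run:
```python
from h import *
s=manip.get_state();print(s['position'].round(4),s['width'],s['contact_force'])
M=camera_model('wrist')
im,d=get_image('wrist');save(im,'w13.png')
save(cv2.resize(im[150:300,250:400],None,fx=4,fy=4,interpolation=cv2.INTER_CUBIC),'w13c.png')
im,d=get_image('scene');save(im,'s13f.png');save(cv2.resize(im[195:265,300:400],None,fx=8,fy=8,interpolation=cv2.INTER_CUBIC),'s13.png')
for n,z in [('lens_center',.065),('seat',.018),('green_center',.028),('boom',.09)]:
    for x in spot_point(n,'scene')[:2]:
        p=x['position'];print(n,round(x['score'],2),np.round(p,1),atz('scene',p,z).round(4))
```

```text
[ 0.4686 -0.1014  0.0745] 0.01307599424000316 [-6.36260524  2.82772109  7.94725335]
lens_center 0.75 [348.6 225.9] [ 0.4741 -0.1536  0.065 ]
seat 0.58 [346.1 240. ] [ 0.4646 -0.1516  0.018 ]
seat 0.52 [472.7 268.8] [ 0.4975 -0.5452  0.018 ]
green_center 0.55 [346.1 235.9] [ 0.4721 -0.1476  0.028 ]
boom 0.84 [334.8 213.7] [ 0.4831 -0.1     0.09  ]
boom 0.67 [347.8 227.2] [ 0.4245 -0.1728  0.09  ]
```

View pics/w13c.png

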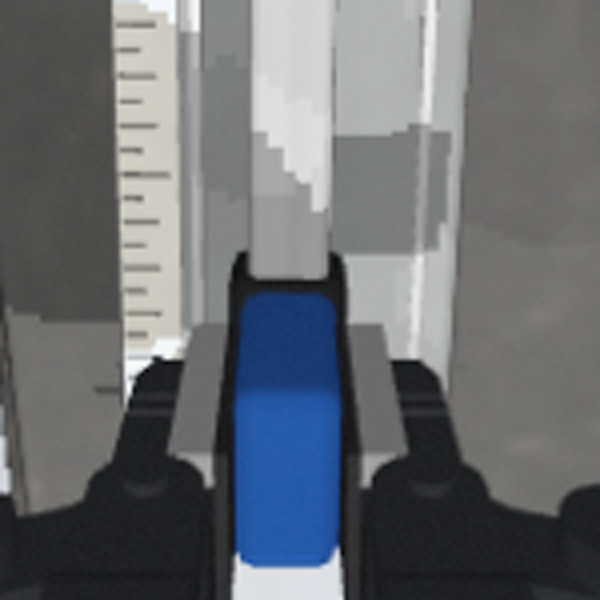

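View pics/s13.png

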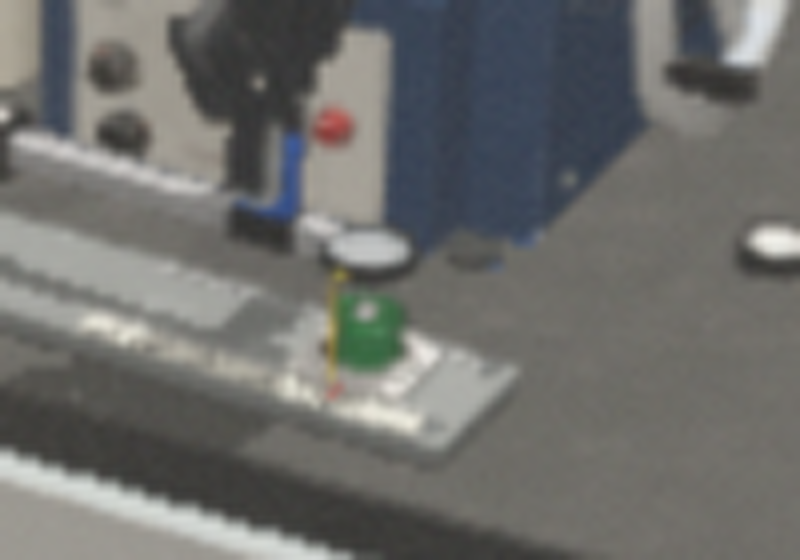

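In the scene crop the yellow pointer (334,385) stands right above the red mark (334,391), and the puck is under the lens. In the wrist view the tab is squarely between the pads. I'll cross-check numerically.

Run:
```python
from h import *
M=camera_model('wrist')
im,d=get_image('wrist')
b,g,r=[im[...,i].astype(int) for i in (2,1,0)]
m=(b>r+60)&(b>g+40);m[:, :300]=0;m[:,360:]=0
W=np.array([atdepth('wrist',(x,y),d[y,x],M) for y,x in zip(*np.nonzero(m)) if d[y,x]>0])
T=W[(W[:,2]>.1)&(W[:,2]<.11)];c=(np.percentile(T,1,axis=0)+np.percentile(T,99,axis=0))/2
print(c,np.percentile(T,99,axis=0)-np.percentile(T,1,axis=0));print('lens',c[:2]+.045*np.array([-.029,-1]))
im,d=get_image('scene')
for P,n in (([.4407,-.1454,.016],'mark pred'),([.467,-.147,.038],'puck top pred'),([.467,-.147,.065],'lens pred')): print(n,proj('scene',P).round(1))
b,g,r=[im[...,i].astype(int) for i in (2,1,0)]
S=np.s_[220:255,330:360]
for nm,m in (('yel',(r>b+40)&(g>b+25)&(r>=g)),('red',(r>g+45)&(r>b+30))):
    ys,xs=np.nonzero(m[S]);print(nm,sorted(zip((ys+220).tolist(),(xs+330).tolist())))
im,d=get_image('top');save(cv2.resize(im[215:265,250:380],None,fx=6,fy=6,interpolation=cv2.INTER_CUBIC),'t14.png')
```

```text
[ 0.46878112 -0.1013021   0.10212713] [0.01264834 0.02448496 0.00368104]
lens [ 0.46747612 -0.1463021 ]
mark pred [341.  243.5]
puck top pred [345.4 233.8]
lens pred [345.7 226.4]
yel [(229, 341), (229, 342), (230, 341), (231, 341), (232, 341), (233, 341), (234, 341), (235, 341), (236, 341), (237, 341), (238, 341), (239, 341), (240, 341), (241, 341), (242, 341)]
red []
```

View pics/t14.png

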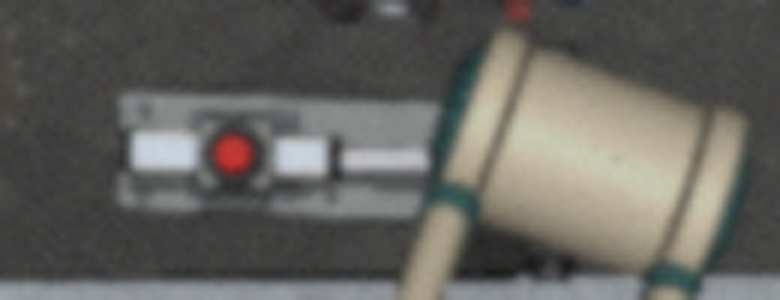

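The top view is blocked by the arm. The wrist depth puts the lens at (0.4675, -0.1463), against the seat at (0.467, -0.1467), and the pointer and mark share scene column 341. Holding for a moment.

Request:
{"api": "jog_arm", "payload": {"targets": [[0.008,[0,0,0],0],[0.008,[0,0,0],0],[0.008,[0,0,0],0],[0.008,[0,0,0],0]]}}

```text
clock: 16.82
position: [0.4686, -0.1011, 0.0745]
ee_rot: [0.492, -0.492, 0.509, -0.507]
contact_force: [-6.0, 3.2, 7.4]
width: 0.0126
```

Run:
```python
from h import *
s=manip.get_state();print(s['clock'],s['position'].round(4),s['width'],s['contact_force'],abs(s['qd']).max())
print(sign_off())
```

```text
16.825 [ 0.4686 -0.1011  0.0745] 0.01264362377753039 [-5.95942601  3.15483347  7.43353725] 0.0019024682218886264
the job is handed in; nothing more can be done
None
```

I put the green specimen in the recess, pressed the lock button to free the boom, and pulled the boom out. I handed the job in at 16.8 s with the tab still gripped. `sign_off` gives no verdict, so success rests on my own last checks.

**Final checks**
- **Specimen:** its top was level at z 0.037 and its centre about 1 mm from the seat, measured just after I let go. In the last scene picture it still stands in the recess.
- **Lens:** it worked out at (0.4675, -0.1463), against the seat at (0.467, -0.1467). In the scene picture the yellow pointer stands above the red mark, both in column 341.
- **Hold:** I commanded a 50 N grip on the tab, and the arm was still. The wrist felt about 3 N along the boom, which fits the return spring, plus side loads of 6 to 7 N.
- **Bystanders:** I saw nothing disturbed and touched none of them. I did not measure their positions at the end.

**What disagreed or failed**
- **Fingertips:** they stand about 22 mm farther back than the interface states. My first closing ended just above the puck without moving it, and I re-gripped lower.
- **Seat position:** the wrist camera's trained network put it about 2.5 mm from my circle fit; the scene network's lens and seat estimates were up to 7 mm off. I went by the wrist-camera circle fit and depth, which agreed with the red mark.
- **Flatness:** my numeric tilt fit was spoiled by an outlier, so flatness rests on the even top height.
- **Final views:** the top view was blocked by the arm at the end, and the colour search for the red mark in the scene picture found nothing. I placed the mark by eye and by its earlier measured position.

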